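# Eject a test pot and trap it on the chute

## Robot

A 6-joint arm with a two-finger parallel gripper is mounted at the origin on the work surface. World frame = base frame: x ahead of the robot, y to its left, z up, the work surface at z = 0. Lengths are in m, angles in rad, forces in N, time in s.
With the tool pointing down it reaches from about 0.375 to 0.975 m from the base axis. Payload 3.8 kg.
Tool frame: the origin (TCP) lies on the centre line of the jaws, within the pads' length; the fingertips stand 14 mm ahead of it and the grasp point (between the pads) lies 5 mm behind it; z points along the fingers, y is the line along which they close (so a half turn about z gives the same grasp; the last joint's range is limited). The gripper opens to 88 mm and grips with 3 to 60 N. Pads are 18 mm wide; open, the fingers measure 123 mm over their backs; the gripper's body (75 mm by 187 mm) begins 45 mm behind the grasp point.
Start: joints at [-1.329, 0.264, 1.604, -0, 1.274, -0.037], TCP at [0.186, -0.649, 0.253] pointing down, gripper open.
Joint ranges: [-2.63, 2.63], [-0.94, 2.18], [0.31, 2.57], [-1.31, 4.45], [0, 2.66], [-2.55, 2.55]. Speed limits (rad/s): [2.57, 2.57, 3.14, 3.14, 3.14, 3.14].

## Interface

Orientations are given as a rotation vector (axis times angle).
In Python, from cell import read_state, get_image, job_done gives the robot as it stands. The module is installed in compiled form; this text tells all that it offers.
- The arm moves only by the tool arm_command, never from a script. Its arguments are lists of equal length, an entry for each row: "angular": the turn, a rotation vector about the tool's x, y, z in degrees, a list of three; "delta_pos": the shift along the tool's x, y, z in m, a list of three; "gripper": the closure, from 0 (fully open) to 1 (shut). In form: {"angular": [[ax, ay, az], ...], "delta_pos": [[dx, dy, dz], ...], "gripper": [gripper, ...]}. A call has 1 to 10 rows; each row shifts and turns the commanded pose from where the row before left it, along the tool's axes as they then stand; what a row does not reach is not made up. A row lasts 1/10 s, in which the tool goes at most 50 mm and 8.59 degrees, less where a joint would pass 70% of its speed; a pose out of reach is approached as far as the arm can. A call is refused whole if a number of a shift passes 0.05 or a number of a turn 8.59, either way. A call with a gripper value outside its range is refused whole. The fingers move at their own pace and stop on an object; "newtons" is the grip in N (left out, the last holds). Time passes only in rows, so rows that do not move let the fingers close. It gives the time, the measured TCP pose, the force, the opening and the grip force at its end, in the units of the state.
- read_state(): the state, without advancing time (a new reading comes with each control period).
- get_image(name): name is "scene" or "top" or "wrist"; returns a dict with "pixels" (384x512x3 uint8, red, green, blue), "fx", "fy", "cx", "cy" (pixels), "world_from_camera" (4x4, takes a point from camera to world coordinates). Camera axes: x right, y down, z forward; pixel columns grow to the right and rows downward; lengths in m; the calibration is good to about 2 mm. A picture is of the moment at which its call begins. There is no depth.
- job_done(): hands the job in; it is judged then, once.
The state is a dict: "clock": time; "q": joint angles; "dq": joint speeds; "joint_efforts": joint torques, N m; "tcp_pos": TCP position; "eef_rot": TCP orientation; "wrist_force": force on the tool from outside, world axes, zero at the start; "moment": the same for the moment, N m; "opening": finger opening in m; "grasp_force": force on a finger pad.
Only numpy, scipy, OpenCV 4.12 (cv2) and the standard library are available. Lean on these libraries where they do the work, as an engineer would, in place of code of your own. Each camera call takes 0.05 s, during which the arm holds its last target. There are 200 camera calls.

## Task

Take out the next test pot of paint: with one fingertip press the ejector pad of the dispenser fully down, and let the other finger stand in the open chute so that it stops the pot that pops out before it slides off the end. Do not lift or pinch the pot, and leave the two spare pots and the brush where they are. Finish while holding: one finger keeps the pad down, and the pot is at rest, upright on the chute floor, leaning against the other finger and out past the catch that held it.

Things in the scene. Friction and masses are not known exactly. Their poses are not given: they have to be found in the camera images.
- dispenser: Bench dispenser for test pots, fixed to the table: plywood foot, sloping aluminium chute, grey pad housing on its -y side. Origin on the table top, vertically below the origin of chute; z up, x the chute's horizontal downhill direction, y left of that. A grey spring housing stands at the uphill end (x -0.22 to -0.13, up to 160 mm above the table).
- chute: Slippery open chute sloping 15 degrees. Origin on its floor, mid-width, 60 mm above the table, level along x with the middle of the ejector pad; x runs downhill along the floor, y across (left of downhill), z square to the floor. Floor from x -0.215 to 0.09; channel 58 mm wide inside, side guides 8 mm high (26 mm high uphill of x -0.075).
- catch (a point): Top of the steel catch, 44 mm wide, 6 mm thick, poking 6.5 mm out of the chute floor at chute x -0.070. A spring pusher behind the pot presses it against the catch with about 1.4 N. When the catch drops, the pusher throws the pot 35 mm; it then runs down the slope and off the open end within about half a second unless stopped.
- chute_end (a point): Middle of the floor's edge at the open lower end of the chute (chute x +0.09), about 37 mm above the table. Nothing stops the pot there.
- pad (a joint): Travel of the ejector pad: 0 = up, 0.010 (m) = fully down, straight down. It springs back when released: about 1.5 N to start, 4 N at the bottom, then a hard stop. The catch moves down with it and lets the pot go at about 7 mm.
- pad_top (a point): Centre of the top of the ejector pad, a level black rubber plate 60 mm (dispenser x) by 50 mm (y), at dispenser x 0, y -0.070, so 70 mm beside the chute's mid-line. 86 mm above the table when up, 76 mm when down: a second fingertip level with the one that holds the pad down hangs 16 mm above the chute floor at x 0.
- pot: White round plastic test pot with a grey lid, 54 mm in diameter and 42 mm high, about 180 g. Origin at the centre of its underside, z up its axis. It starts in the upper part of the chute, centre at chute x = -0.100, standing on the floor and held by the catch.
- spare_a: A spare pot of the same kind, standing on the table near the dispenser; origin at the centre of its underside. Leave alone.
- spare_b: The other spare pot, same size, standing on the table. Leave alone.
- brush: Paint brush lying on the table along its own x axis, about 200 mm long, 20 mm thick; origin near mid-length, on the table. Leave alone.

How it is judged:
On the way, in this order (a step that is already met when the one before it is completed fails the run):
1. the ejector pad is pressed while the pot is still behind the catch (value of joint pad above 0.004 m and x of pot in the frame of chute below -0.09 m).
2. the pot has popped out past the catch and is stopped by a finger on the chute (x of pot in the frame of chute between -0.08 and 0.075 m and contact force between the fingers and pot above 0.05 N and linear speed of pot below 0.03 m/s), for 0.2 s.
At the end, for the whole second after the job is handed in: Pad held over 7 mm down by a finger (>0.5 N); pot at rest (<20 mm/s), on the chute floor within 6 mm and 0.15 rad, against a finger (>0.05 N), its centre at least 20 mm downhill of its start (chute x > -0.080 m) and not over the open end (x < 0.075 m) (value of joint pad above 0.007 m and contact force between the fingers and pad above 0.5 N and x of pot in the frame of chute between -0.08 and 0.075 m and z of pot in the frame of chute between -0.006 and 0.006 m and angle between the z axis of pot and the z axis of chute, either way round below 0.15 rad and contact force between the fingers and pot above 0.05 N and linear speed of pot below 0.02 m/s); the arm keeps its last pose, push and grip.
It fails at once if the pot is lifted off the chute (z of pot in the frame of chute above 0.012 m).
It fails at once if the pot slides off the end of the chute (x of pot in the frame of chute above 0.1 m or z of pot in the frame of chute below -0.015 m).
It fails at once if a spare pot or the brush is moved more than 30 mm (distance of any of spare_a, spare_b, brush from where it was at the start of the episode above 0.03 m).
It also fails if it takes over 32 s, if anything falls off the work surface, if the arm or the gripper's body presses on something with over 40 N, if the wrist force passes 120 N, or if a joint passes its speed limit or range.

## Working session

There is one attempt and no reset: what is moved stays moved. The work goes in short steps, Python scripts to look and compute and a tool call to move; the robot and the scene stay as the last step left them, time stands still between calls to the robot, and variables do not carry over. Pictures are saved under pics/ and viewed, at most 10 in all, crops included, and the job is handed in when it is done.

Besides the shell and the picture viewer there is one more tool, called after "Request:" by a JSON object that holds its "method" and its "body". arm_command: Moves the arm, as the interface text tells. Its arguments: {"type":"object","properties":{"angular":{"type":"array"},"delta_pos":{"type":"array"},"gripper":{"type":"array"},"newtons":{"type":"number"}},"required":["angular","delta_pos","gripper"]}

```bash
mkdir -p pics
python3 - <<'E'
from cell import *
import cv2,numpy as np,json
for n in("top","scene"):
    d=get_image(n); cv2.imwrite(f"pics/{n}0.png",d["pixels"][:,:,::-1])
    print(n,d["fx"],d["fy"],d["cx"],d["cy"],np.round(d["world_from_camera"],4).tolist())
    np.savez(f"{n}.npz",**{k:np.array(v) for k,v in d.items()})
s=read_state();print(s)
E
```

```text
top 425.29838113301236 425.29838113301236 254.21081669152537 198.96800164327956 [[0.0195, -0.9834, 0.1804, 0.4268], [-0.9991, -0.0124, 0.0401, 0.0067], [-0.0372, -0.1811, -0.9828, 0.8094], [0.0, 0.0, 0.0, 1.0]]
scene 447.8326584471086 447.8326584471086 255.48962424337532 179.70652907001107 [[0.1268, 0.6269, -0.7687, 1.357], [0.9919, -0.0822, 0.0965, -0.0535], [-0.0027, -0.7748, -0.6322, 0.7031], [0.0, 0.0, 0.0, 1.0]]
{'clock': 0.1, 'q': array([-1.32890943e+00,  2.64700165e-01,  1.60519257e+00,  3.21066869e-06,
        1.27369794e+00, -3.68996734e-02]), 'dq': array([-0.00018804, -0.0006541 , -0.00226913,  0.00174877,  0.00071876,
        0.00016563]), 'joint_efforts': array([ 9.66496409e-04, -5.03617501e+01, -3.58070970e+01,  7.30468752e-02,
        2.32960435e-02, -4.91393166e-05]), 'tcp_pos': array([ 0.18561009, -0.64836265,  0.25152164]), 'eef_rot': array([-3.10915232e+00, -4.36222479e-01,  3.16116160e-04]), 'wrist_force': array([-0.39249683,  0.75331835, -0.49611242]), 'moment': array([ 0.00412416,  0.00462309, -0.00061414]), 'grasp_force': 0.0, 'opening': 0.08840996515682055}
```

View pics/top0.png

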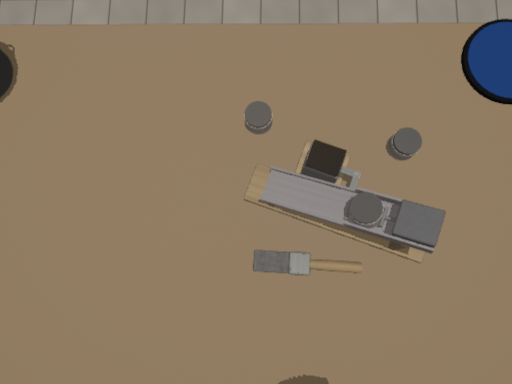

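View pics/scene0.png

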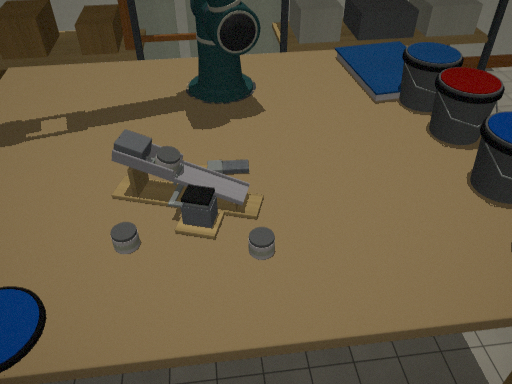

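The top view shows the chute running from its housing at about (418,223) downhill to its end at about (265,188). The pad is at (325,160) and the pot at (365,210). The spares are at (258,115) and (406,142), and the brush is around (305,263). I'll enlarge for finer reading.

Run:
```python
import cv2
a=cv2.imread("pics/top0.png")[125:275,240:450]
cv2.imwrite("pics/topc.png",cv2.resize(a,None,fx=3.8,fy=3.8,interpolation=cv2.INTER_CUBIC))
b=cv2.imread("pics/scene0.png")[120:250,100:275]
cv2.imwrite("pics/scenec.png",cv2.resize(b,None,fx=4.5,fy=4.5,interpolation=cv2.INTER_CUBIC))
```

```text
(no output)
```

View pics/topc.png

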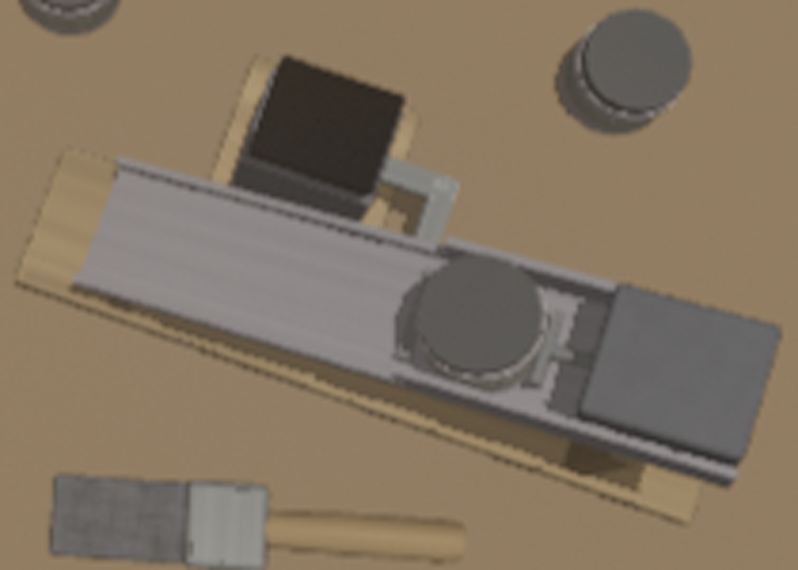

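View pics/scenec.png

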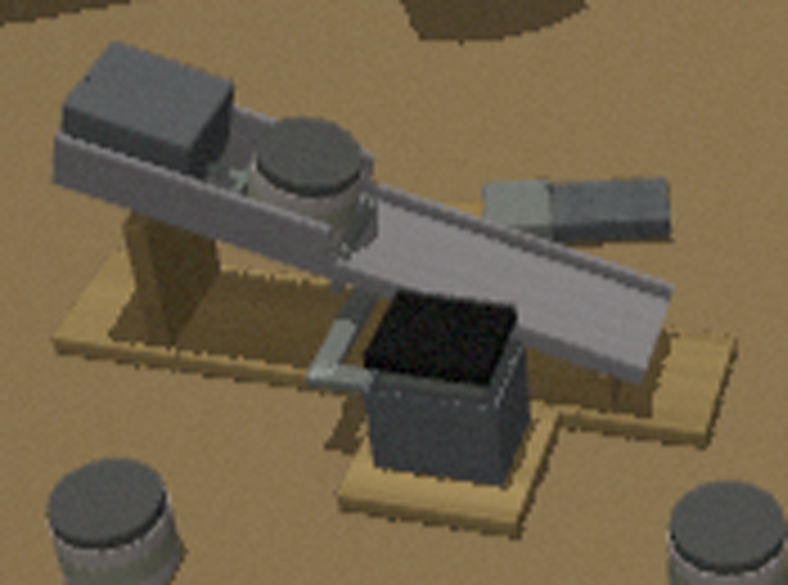

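The enlarged top view gives pad corners at crop (288,57), (405,97), (367,195) and (248,152), the lid centre at (480,315) and the chute end middle at (97,226). In the scene crop the pad corners are (402,290), (517,306), (490,384) and (367,365), and the lid is at (310,155). I'll fit the dispenser pose to these.

```bash
cat > h.py <<'E'
import numpy as np
from scipy.optimize import least_squares
from scipy.spatial.transform import Rotation as R
c,s=np.cos(np.radians(15)),np.sin(np.radians(15))
ch=lambda x,y,z:(x*c+z*s,y,.06-x*s+z*c)
def proj(d,P):
    T=d["world_from_camera"];p=(P-T[:3,3])@T[:3,:3]
    return np.c_[d["fx"]*p[:,0]/p[:,2]+d["cx"],d["fy"]*p[:,1]/p[:,2]+d["cy"]]
def w(v,P): return R.from_euler('z',v[2]).apply(P)+[v[0],v[1],0]
E
cat > fit.py <<'E'
from h import *
pad=[(.03,-.095,.086),(-.03,-.095,.086),(-.03,-.045,.086),(.03,-.045,.086)]
lid=ch(-.1,0,.042)
A=[(np.load("top.npz"),np.array(pad+[lid,ch(.09,0,.004)]),np.array([(288,57),(405,97),(367,195),(248,152),(480,315),(97,226)])/3.8+[240,125]),
(np.load("scene.npz"),np.array([pad[2],pad[3],pad[0],pad[1],lid]),np.array([(402,290),(517,306),(490,384),(367,365),(310,155)])/4.5+[100,120])]
f=lambda v:np.concatenate([(proj(d,w(v,P))-u).ravel() for d,P,u in A])
r=least_squares(f,[.5,-.1,1.4]);v=r.x
print(v,np.round(r.fun.reshape(-1,2),1).tolist());np.save("v.npy",v)
E
cat > plan.py <<'E'
from h import *
from cell import read_state
import sys
v=np.load("v.npy"); S=read_state()
xe,ze=float(sys.argv[1]),float(sys.argv[2])   # downhill tip edge in dispenser x,z
D=R.from_euler('z',v[2])
zt=D.apply([-s,0,-c]); yt=D.apply([0,1,0]); Rs=[]
cur=R.from_rotvec(S["eef_rot"])
for sg in(1,-1):
    G=R.from_matrix(np.c_[np.cross(sg*yt,zt),sg*yt,zt]); Rs.append(G)
G=min(Rs,key=lambda g:(cur.inv()*g).magnitude())
tip=w(v,np.array([[xe-.009*c,-.035,ze+.009*s]]))[0]   # tip centre, 9mm uphill along chute
tcp=tip-.014*zt
rel=cur.inv()*G
print("target tcp",tcp,"now",S["tcp_pos"],"reach",np.hypot(*tcp[:2]))
print("rel rotvec deg",np.degrees(rel.as_rotvec()),"shift in cur tool",cur.inv().apply(tcp-S["tcp_pos"]),"opening",S["opening"],"t",S["clock"],"F",S["wrist_force"])
print("shift in target tool",G.inv().apply(tcp-S["tcp_pos"]),"world up in target tool",G.inv().apply([0,0,1]))
E
python3 fit.py; python3 plan.py -0.017 0.15
```

```text
[ 0.56888665 -0.06394505  1.24170039] [[-2.4, -0.9], [-0.6, -0.6], [0.5, -0.2], [-1.0, -0.0], [-0.9, -0.8], [-0.9, -1.0], [-2.0, -0.5], [-0.7, -0.6], [-1.3, -2.5], [-1.9, -2.1], [-1.2, -0.8]]
target tcp [ 0.59487566 -0.0961421   0.16585233] now [ 0.18561009 -0.64836265  0.25152164] reach 0.6025946877296376
rel rotvec deg [ -7.32339238 -13.87924294 -54.83315849] shift in cur tool [ 0.54542202 -0.41810245  0.08654612] opening 0.08840996515682055 t 0.1 F [-0.39249683  0.75331835 -0.49611242]
shift in target tool [ 0.65471435  0.20883146 -0.08673879] world up in target tool [-0.25881905  0.         -0.96592583]
```

Request:
{"method": "arm_command", "body": {"angular": [[-0.92,-1.73,-6.85],[-0.92,-1.73,-6.85],[-0.92,-1.73,-6.85],[-0.92,-1.73,-6.85],[-0.92,-1.73,-6.85],[-0.92,-1.73,-6.85],[-0.92,-1.73,-6.85],[-0.92,-1.73,-6.85],[0,0,0]], "delta_pos": [[0,0,-0.005],[0,0,-0.005],[0,0,-0.005],[0,0,-0.005],[0,0,-0.005],[0,0,-0.005],[0,0,-0.005],[0,0,-0.005],[0,0,0]], "gripper": [0.4,0.4,0.4,0.4,0.4,0.4,0.4,0.4,0.4], "newtons": 20}}

```text
clock: 1.0
tcp_pos: [0.1881, -0.6441, 0.2925]
eef_rot: [2.416, 1.728, -0.318]
wrist_force: [-0.3, 0.4, 0.9]
opening: 0.0526
grasp_force: 0.0
```

```bash
python3 plan.py -0.017 0.18
```

```text
target tcp [ 0.59487566 -0.0961421   0.19585233] now [ 0.18811435 -0.64408453  0.29250902] reach 0.6025946877296376
rel rotvec deg [ 0.11663068  0.09057421 -0.01235308] shift in cur tool [ 0.65279173  0.2078565  -0.07547739] opening 0.052592852321560454 t 1.0 F [-0.34950834  0.43862069  0.89665698]
shift in target tool [ 0.65286575  0.20784423 -0.07486848] world up in target tool [-0.25881905  0.         -0.96592583]
```

Request:
{"method": "arm_command", "body": {"angular": [[0,0,0],[0,0,0],[0,0,0],[0,0,0],[0,0,0],[0,0,0],[0,0,0],[0,0,0],[0,0,0],[0,0,0]], "delta_pos": [[0.02,0.007,-0.004],[0.04,0.013,-0.01],[0.04,0.013,-0.01],[0.04,0.013,-0.01],[0.04,0.013,-0.01],[0.04,0.013,-0.01],[0.04,0.013,-0.01],[0.04,0.013,-0.01],[0.04,0.013,0],[0.04,0.013,0]], "gripper": [0.4,0.4,0.4,0.4,0.4,0.4,0.4,0.4,0.4,0.4]}}

```text
clock: 2.0
tcp_pos: [0.4314, -0.3183, 0.2651]
eef_rot: [2.419, 1.723, -0.317]
wrist_force: [-0.1, -0.4, -0.5]
opening: 0.0533
grasp_force: 0.0
```

Request:
{"method": "arm_command", "body": {"angular": [[0,0,0],[0,0,0],[0,0,0],[0,0,0],[0,0,0],[0,0,0],[0,0,0],[0,0,0]], "delta_pos": [[0.045,0.014,0],[0.045,0.014,0],[0.045,0.014,0],[0.045,0.014,0],[0.045,0.014,0],[0.03,0.01,0],[0.018,0.003,0],[0,0,0]], "gripper": [0.4,0.4,0.4,0.4,0.4,0.4,0.4,0.4]}}

```text
clock: 2.8
tcp_pos: [0.5945, -0.0956, 0.1928]
eef_rot: [2.417, 1.729, -0.321]
wrist_force: [-0.7, -0.6, -0.1]
opening: 0.0526
grasp_force: 0.0
```

```bash
python3 plan.py -0.017 0.12
python3 - <<'E'
from cell import *
import cv2,numpy as np
out=[]
for n in("wrist","top","scene"):
    d=get_image(n); cv2.imwrite(f"pics/{n}1.png",d["pixels"][:,:,::-1]);np.savez(f"{n}1.npz",**{k:np.array(v) for k,v in d.items()})
E
```

```text
target tcp [ 0.59487566 -0.0961421   0.13585233] now [ 0.59454202 -0.09558588  0.19282752] reach 0.6025946877296376
rel rotvec deg [-0.01405966  0.10001199  0.01963459] shift in cur tool [0.01443805 0.00051396 0.05511688] opening 0.05259300882762615 t 2.8 F [-0.6614797  -0.61594443 -0.0620706 ]
shift in target tool [0.01434199 0.0004955  0.05514213] world up in target tool [-0.25881905  0.         -0.96592583]
```

View pics/wrist1.png

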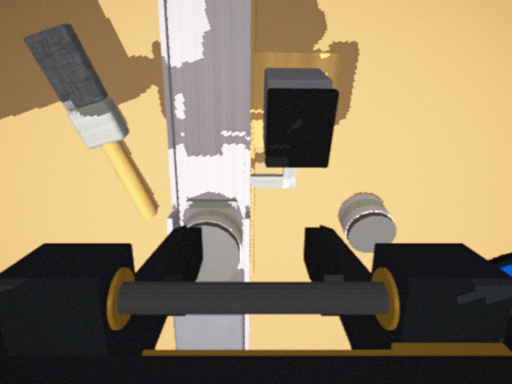

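The wrist view shows the pad as a black quad with corners (266,88), (336,90), (329,167) and (265,163). The pot is at (213,240), and the fingers lie in line with the chute and the pad. I'll refit with this near view included.

```bash
python3 - <<'E'
t=open("fit.py").read().replace("f=lambda","A.append((np.load('wrist1.npz'),np.array([pad[3],pad[0],pad[1],pad[2]]),np.array([(266,88),(336,90),(329,167),(265,163.)])))\nf=lambda",1).replace('np.save("v.npy",v)','''np.save("v.npy",v)
d=A[2];print("wrist only",least_squares(lambda v:(proj(d[0],w(v,d[1]))-d[2]).ravel(),v).x)
S=__import__("cell").read_state();G=R.from_rotvec(S["eef_rot"])
for y in(.035,-.035):print("tip proj",proj(d[0],np.array([S["tcp_pos"]+G.apply([0,y,.014])])))''')
exec(t)
E
python3 plan.py -0.017 0.11
```

```text
[ 0.56881106 -0.06273207  1.24747853] [[-3.4, -0.9], [-1.6, -0.8], [-0.3, -0.3], [-1.9, 0.0], [-1.6, -1.1], [-1.6, -0.7], [-1.3, -0.6], [0.0, -0.7], [-0.4, -2.6], [-1.0, -2.1], [-0.7, -0.7], [-0.1, 1.2], [2.6, -1.0], [-1.2, -0.1], [-0.5, 4.1]]
wrist only [ 0.56885863 -0.06182439  1.24414773]
tip proj [[317.82113459 248.83858245]]
tip proj [[184.14073154 248.1675918 ]]
target tcp [ 0.59498568 -0.09477842  0.12585233] now [ 0.59367109 -0.09823799  0.19453394] reach 0.6024872680326724
rel rotvec deg [-0.02011083  0.12578232 -0.45363603] shift in cur tool [2.14921624e-02 6.69890529e-07 6.53371809e-02] opening 0.05286276875038793 t 2.95 F [-0.49025092  0.27780312  0.66231295]
shift in target tool [0.02134809 0.00014732 0.06538423] world up in target tool [-2.58819045e-01  1.38777878e-17 -9.65925826e-01]
```

Request:
{"method": "arm_command", "body": {"angular": [[0,0,0],[0,0,0],[0,0,0],[0,0,0],[0,0,-0.3],[0,0,0],[0,0,0]], "delta_pos": [[0.006,0,0.018],[0.006,0,0.018],[0.005,0,0.017],[0.004,0,0.012],[0.002,0,0.008],[0,0,0],[0,0,0]], "gripper": [0.4,0.4,0.4,0.4,0.4,0.4,0.4]}}

```text
clock: 3.65
tcp_pos: [0.5958, -0.0943, 0.1181]
eef_rot: [2.412, 1.733, -0.319]
wrist_force: [0.4, -0.7, -0.1]
opening: 0.0529
grasp_force: 0.0
```

```bash
python3 plan.py -0.017 0.076
python3 - <<'E'
from cell import *
import cv2,numpy as np
a=get_image("scene")["pixels"][110:250,100:275,::-1];a=cv2.resize(a,None,fx=4,fy=4,interpolation=2)
cv2.imwrite("pics/s2.png",a)
E
python3 plan.py -0.017 0.076
```

```text
target tcp [ 0.59498568 -0.09477842  0.09185233] now [ 0.59575467 -0.09432226  0.11814803] reach 0.6024872680326724
rel rotvec deg [ 0.03638775  0.08429334 -0.0877345 ] shift in cur tool [ 0.00618875 -0.0006099   0.02556541] opening 0.052907727914630526 t 3.65 F [ 0.35668492 -0.65264622 -0.13277243]
shift in target tool [ 0.00615204 -0.00058421  0.02557487] world up in target tool [-2.58819045e-01  1.38777878e-17 -9.65925826e-01]
target tcp [ 0.59498568 -0.09477842  0.09185233] now [ 0.59611634 -0.09425165  0.11857787] reach 0.6024872680326724
rel rotvec deg [ 0.08385166  0.06859345 -0.09379578] shift in cur tool [ 0.00611728 -0.00095281  0.02602847] opening 0.052822493019538654 t 3.7 F [-0.11871911  0.81552969 -0.03129578]
shift in target tool [ 0.00608764 -0.00090472  0.02603714] world up in target tool [-2.58819045e-01  1.38777878e-17 -9.65925826e-01]
```

View pics/s2.png

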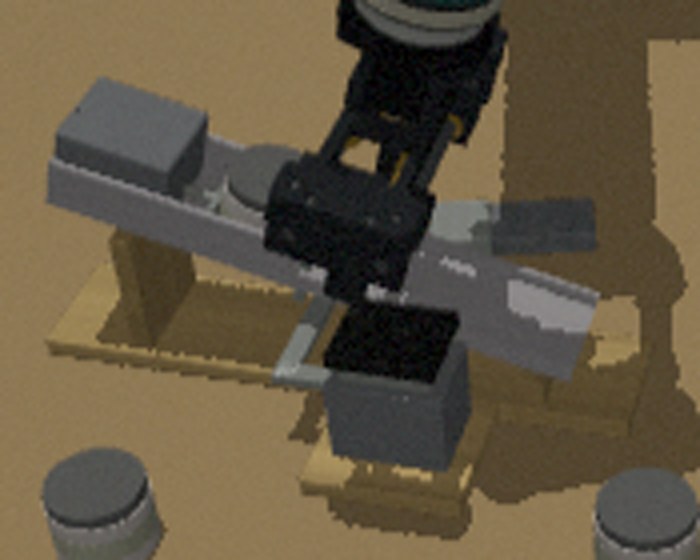

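The finger stands over the pad's uphill half and the other finger is in line with the chute, with the pot still held. Now I'll press.

Request:
{"method": "arm_command", "body": {"angular": [[0,0,0],[0,0,0],[0,0,0],[0,0,0],[0,0,0],[0,0,0],[0,0,0],[0,0,0],[0,0,0],[0,0,0]], "delta_pos": [[0.001,-0.0004,0.004],[0.001,-0.0004,0.004],[0.0007,0,0.003],[0.0007,0,0.003],[0.0007,0,0.003],[0.0007,0,0.003],[0.0007,0,0.003],[0.0005,0,0.002],[0,0,0],[0,0,0]], "gripper": [0.4,0.4,0.4,0.4,0.4,0.4,0.4,0.4,0.4,0.4]}}

```text
clock: 4.7
tcp_pos: [0.5948, -0.0943, 0.0922]
eef_rot: [2.413, 1.734, -0.318]
wrist_force: [-0.8, 2.5, 2.7]
opening: 0.053
grasp_force: 2.3
```

```bash
python3 plan.py -0.017 0.076
python3 - <<'E'
from cell import *
import cv2,numpy as np
a=get_image("scene")["pixels"][110:250,100:275,::-1];a=cv2.resize(a,None,fx=4,fy=4,interpolation=2)
b=get_image("top")["pixels"][:,:,::-1][125:265,240:450]
b=cv2.resize(b,None,fx=3,fy=3,interpolation=2)[:,:]
h=cv2.resize(a,(400,320));b=cv2.resize(b,(400,267))
cv2.imwrite("pics/s3.png",np.vstack([h,b]))
E
python3 plan.py -0.017 0.076|grep F
```

```text
target tcp [ 0.59498568 -0.09477842  0.09185233] now [ 0.59475863 -0.09426882  0.09216631] reach 0.6024872680326724
rel rotvec deg [ 0.03598169  0.04922083 -0.08055913] shift in cur tool [-0.0003149   0.00037738  0.00041017] opening 0.05297931872275126 t 4.7 F [-0.83048938  2.48395824  2.70333349]
shift in target tool [-0.00031579  0.00037719  0.00040966] world up in target tool [-2.58819045e-01  1.38777878e-17 -9.65925826e-01]
rel rotvec deg [ 0.03705017  0.05152084 -0.07708835] shift in cur tool [-0.00028537  0.00039396  0.00043522] opening 0.0530508769305502 t 4.8 F [-0.73099835  3.08377746  2.45744346]
```

View pics/s3.png

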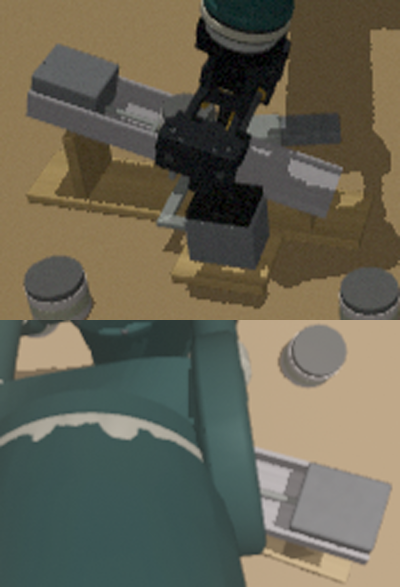

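The pot has slid forward to the finger, with the pusher and rod showing behind it, and the wrist feels about 2.5 N downhill. I'll press on lightly to the hard stop.

Request:
{"method": "arm_command", "body": {"angular": [[0,0,0],[0,0,0],[0,0,0],[0,0,0],[0,0,0],[0,0,0]], "delta_pos": [[0.0003,0,0.001],[0.0003,0,0.001],[0,0,0],[0,0,0],[0,0,0],[0,0,0]], "gripper": [0.4,0.4,0.4,0.4,0.4,0.4]}}

```text
clock: 5.4
tcp_pos: [0.5949, -0.0943, 0.0915]
eef_rot: [2.412, 1.733, -0.318]
wrist_force: [-2.4, 3.8, 9.7]
opening: 0.0531
grasp_force: 5.4
```

Run:
```python
from cell import *
import cv2,numpy as np
from h import *
a=get_image("scene");b=get_image("wrist");v=np.load("v.npy")
t=np.linspace(0,6.28,40)
im=a["pixels"][:,:,::-1].copy()
for x in(-.066,):
    u=proj(a,w(v,np.array([ch(x+.027*np.cos(k),.027*np.sin(k),.042) for k in t])))
im=cv2.resize(im[110:210,130:250],None,fx=5,fy=5,interpolation=2)
cv2.polylines(im,[np.int32((u-[130,110])*5)],True,(0,255,0),1)
cv2.imwrite("pics/s4.png",np.hstack([im[:384],cv2.resize(b["pixels"][:,:,::-1],(200,150)) if 0 else np.zeros((384,1,3),np.uint8)]))
cv2.imwrite("pics/w4.png",b["pixels"][:,:,::-1])
print(read_state()["wrist_force"],read_state()["tcp_pos"])
```

```text
[-3.07251179  4.59790057  8.79584099] [ 0.59493427 -0.09434685  0.09146252]
```

View pics/s4.png

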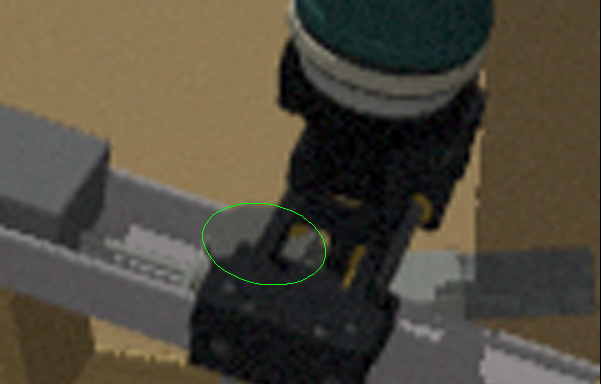

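View pics/w4.png

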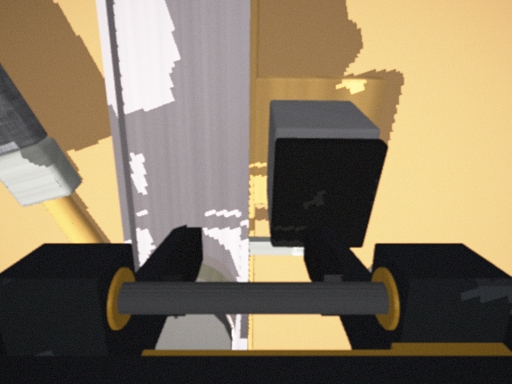

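The lid matches the outline predicted for an upright pot at chute x ≈ -0.066. One finger is on the pad (wrist view, around (330,240)) and the pot rests behind the other finger at (200,300). I'm handing it in.

```bash
python3 -c "from cell import *;print(job_done())"
```

```text
the job is handed in; nothing more can be done
None
```

I handed the job in with one finger holding the pad down at its stop and the pot upright against the other finger at about chute x -0.066 m, past the catch; the hand-in returned no verdict.

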